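# Open the label printer for a wider roll

## Task

Get the label printer ready for a wider roll, all with the fingertips, nothing gripped: press the rectangular cover release down until the catch lets go and the cover springs ajar, then push the cover up and back until it stands fully open by itself, and then push the roll guide inside sideways, towards the side with the keys, until it stops. Leave the round feed key alone, and do not pick up or shift anything else on the table.

Things in the scene. Friction and masses are not known exactly. Their poses are not given: they have to be found in the camera images.
- printer: black desktop label printer fixed to the table, its front more or less towards the robot's right; 205 mm deep (x), 200 wide (y), 150 high. Origin at the centre of its underside; its x axis runs from front to rear, y to its left, z up, and the offsets below (x, y, z in mm) are in this frame. Its left 146 mm are closed by a pale hinged cover; the right 52 mm are a fixed shoulder, top at z = 146, with two keys
- release_top (a point): centre of the top of the cover release, a rectangular grey key 44 mm (x) by 30 mm (y) near the front of the shoulder, standing 7 mm proud of it, at (-60, -74, 153) when up
- release (a joint): travel of the cover release in m: 0 up, 0.005 fully down. It is a spring key: starts to move at 1.4 N, fully down at 4.5 N. Pressed about 3 mm or more it draws the hook off the cover, and a spring throws the cover ajar at once; it comes up again when let go
- feed_top (a point): centre of the top of the round grey feed key, 20 mm across, 6 mm proud of the shoulder, 105 mm behind the release, at (45, -74, 152). Not to be pressed
- feed (a joint): travel of the feed key in m: 0 up, 0.004 fully down
- cover (a joint): angle of the cover in rad: 0 shut and caught, about 0.5 ajar (it rests there on its spring), 1.8 fully open against its stop, leaning back past the vertical, where it stays. In between it falls back to ajar by its weight (0.2 kg); about 1.3 N at the lip lifts it
- cover_hinge (a point): middle of the cover's hinge axis, which runs along the printer's y at the rear, at (88, 27, 125). The cover is a shallow tray turned upside down: 172 mm long, 146 wide, 25 high, open below, walls 4 mm, a rubber roller along the inside of its front wall, a small catch foot hanging 19 mm below its right edge near the front
- cover_lip (a point): middle of the underside of the cover's finger lip, a ledge 70 mm wide, 10 deep, 4 thick at the bottom of its front wall; 175 mm from the hinge. At (-87, 27, 125) when shut, some 84 mm higher when ajar. The printer's fixed front below it reaches to x = -105, z = 111
- guide (a joint): travel of the roll guide in m: starts between 0 and 0.012, grows towards the printer's right (-y, the side with the keys), stops at 0.044. It slides with about 1.2 N of friction and stays where it is left
- guide_top (a point): middle of the top edge of the left (+y) face of the roll guide, an upright grey plate 70 mm long (x), 5 thick (y), level with the bay's rim; at (15, 14.5, 126) when its joint is 0. The open bay runs from x = -58 to 88 and to the left wall at y = 94, 93 deep; round bosses 32 mm across stick 6 mm out of plate and wall, more than 30 mm below the rim
- label_roll: spare label roll standing on its flat end, 90 mm across, 57 mm high, loose bystander, origin at the centre of its underside
- tape_roll: roll of brown packing tape lying flat, 100 mm across, 48 mm high, loose bystander, origin at the centre of its underside
- knife: yellow box cutter lying flat, 180 mm long, 14 mm high, loose bystander, origin at the centre of its underside
- small_carton: small cardboard carton, 100 x 75 x 70 mm, loose bystander, origin at the centre of its underside
- mug: blue mug, 80 mm across, 95 mm high, loose bystander, origin at the centre of its underside
- bottle: amber bottle, 66 mm across, 190 mm high, loose bystander, origin at the centre of its underside
- marker: black marker pen lying flat, 135 mm long, 16 mm high, loose bystander, origin at the centre of its underside

How it is judged:
By the outcome, as a careful person would: the job done as asked, in the order asked, and still so for the second after the job is handed in, with the robot touching nothing.
It also fails if it takes over 58 s, if anything falls off the work surface, if the arm or the gripper's body presses on something with over 40 N, if the wrist force passes 120 N, or if a joint passes its speed limit or range.

## Robot

A 7-joint arm with a two-finger parallel gripper is mounted at the origin on the work surface. World frame = base frame: x ahead of the robot, y to its left, z up, the work surface at z = 0. Lengths are in m, angles in rad, forces in N, time in s.
With the tool pointing down it reaches from about 0.4 to 0.9 m from the base axis. Payload 5.5 kg.
Tool frame: the origin (TCP) lies on the centre line of the jaws, within the pads' length; the fingertips stand bot.finger_overhang ahead of it and the grasp point (between the pads) lies 8 mm behind it (bot.finger_overhang is the distance from the TCP to the fingertips, in m); z points along the fingers, y is the line along which they close (so a half turn about z gives the same grasp; the last joint's range is limited). The gripper opens to 92 mm and grips with 3 to 60 N. Pads are 19 mm wide; open, the fingers measure 130 mm over their backs; the gripper's body (75 mm by 190 mm) begins 47 mm behind the grasp point.
Start: joints at [-1, 0.501, -0.427, 1.55, 0.221, 1.138, -0.21], TCP at [0.197, 0.619, 0.238] pointing down, gripper open.
Joint ranges: [-2.88, 2.88], [-0.31, 2.03], [-1.54, 1.56], [0.2, 2.42], [-1.41, 4.55], [0.19, 2.02], [-2.57, 2.57]. Speed limits (rad/s): [2.57, 2.57, 3.14, 3.14, 3.14, 3.14, 3.14].

## Interface

Orientations are given as [roll, pitch, yaw] about the fixed x, y, z axes, in that order (R = Rz(yaw) Ry(pitch) Rx(roll)).
In Python, from cell import state, snapshot, camera_params, job, bot gives the robot as it stands. The module is installed in compiled form; this text tells all that it offers.
- The arm moves only by the shell command python3 -m crank 'ROWS' [FORCE]. ROWS is JSON, a list of rows, each an object of numbers: "hand": the closure, from -1 (fully open) to 1 (shut); "x", "y", "z": the shift along the tool's x, y, z each as a share of 0.1 m, from -1 to 1; "turn": the turn about the tool's z as a share of pi/4 rad, from -1 to 1. A call has 1 to 20 rows; each row is the pose to reach, as a shift and turn from the pose commanded when the call began, along the tool's axes at that moment; what a row does not reach only later rows make up. A row lasts 1/8 s, in which the tool goes at most 62.5 mm and 10.7 degrees, less where a joint would pass 70% of its speed; a pose out of reach is approached as far as the arm can. A call with a number of a shift or a turn outside -1 to 1 is refused whole. A call with a gripper value outside its range is refused whole. The fingers move at their own pace and stop on an object; FORCE is the grip in N (left out, the last holds). Time passes only in rows, so rows that repeat a pose let the fingers close. It gives the time, the measured TCP pose, the force, the opening and the grip force at its end, in the units of the state.
- state(): the state, without advancing time (a new reading comes with each control period).
- snapshot(name): name is "side" or "top"; returns (picture, depth): 384x512x3 uint8, red, green, blue; 384x512 float32, m along the optical axis (not along the pixel's ray), 0 where there is no reading.
- camera_params(name): a dict with "intrinsics" (3x3 intrinsics, pixels), "camera_from_world" (4x4, takes a point from world to camera coordinates). Camera axes: x right, y down, z forward; pixel columns grow to the right and rows downward; lengths in m; the calibration is good to about 2 mm. A picture is of the moment at which its call begins. camera_params takes no time and is no camera call.
- job.job_done(): hands the job in; it is judged then, once.
The state is a dict: "clock": time; "joint_pos": joint angles; "qvel": joint speeds; "effort": joint torques, N m; "position": TCP position; "eef_rot": TCP orientation; "wrist_force": force on the tool from outside, world axes, zero at the start; "moment": the same for the moment, N m; "width": finger opening in m; "grasp_force": force on a finger pad.
Only numpy, scipy, OpenCV 4.12 (cv2) and the standard library are available. Lean on these libraries where they do the work, as an engineer would, in place of code of your own. Each camera call takes 0.05 s, during which the arm holds its last target. There are 200 camera calls.

## Working session

There is one attempt and no reset: what is moved stays moved. The work goes in short steps, Python scripts to look and compute and a shell command to move; the robot and the scene stay as the last step left them, time stands still between calls to the robot, and variables do not carry over. Pictures are saved under pics/ and viewed, at most 10 in all, crops included, and the job is handed in when it is done.

```bash
mkdir -p pics; cat > h.py <<'E'
import numpy as np, cv2
from cell import state, snapshot, camera_params, job, bot
def P(name,d,u,v,w=2):
    c=camera_params(name);K=np.array(c["intrinsics"]);T=np.linalg.inv(np.array(c["camera_from_world"]))
    p=d[v-w:v+w+1,u-w:u+w+1];p=p[p>0];z=np.median(p)
    return (T@np.r_[np.linalg.inv(K)@[u,v,1]*z,1])[:3]
def proj(name,X):
    c=camera_params(name);q=(np.array(c["camera_from_world"])@np.r_[X,1])[:3];q=np.array(c["intrinsics"])@q
    return q[:2]/q[2]
E
python3 - <<'E'
from h import *
a=[]
for n in("top","side"):
    p,d=snapshot(n);np.save(n+"0.npy",d);cv2.imwrite(f"pics/{n}0.png",cv2.resize(p[:,:,::-1],(768,576)))
s=state();print(s,bot.finger_overhang)
E
```

```text
{'clock': 0.1, 'joint_pos': array([-0.99980362,  0.50179088, -0.42679153,  1.55134348,  0.22081627,
        1.13829766, -0.21030848]), 'qvel': array([-2.56143056e-04, -2.61400515e-03,  1.03899644e-03, -4.12987526e-03,
        1.79536124e-03, -1.87776298e-04,  3.13930447e-05]), 'effort': array([-1.23679618e-02, -5.67868567e+01, -5.83835229e+00, -2.79917800e+01,
       -6.88692718e-02,  2.39472860e-02,  3.33133107e-05]), 'position': array([0.19678583, 0.6188511 , 0.2367584 ]), 'eef_rot': array([-3.13980961e+00, -4.95810030e-05,  2.83383220e+00]), 'wrist_force': array([-0.01837057, -0.03956233,  0.34964726]), 'moment': array([ 0.0152325 , -0.03915905, -0.05555746]), 'grasp_force': 0.0, 'width': 0.09174858564606046} 0.011
```

View pics/top0.png

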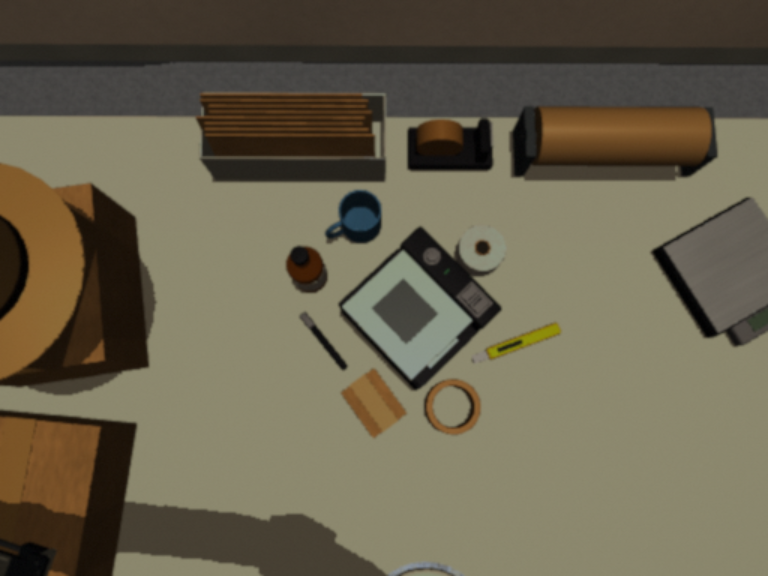

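View pics/side0.png

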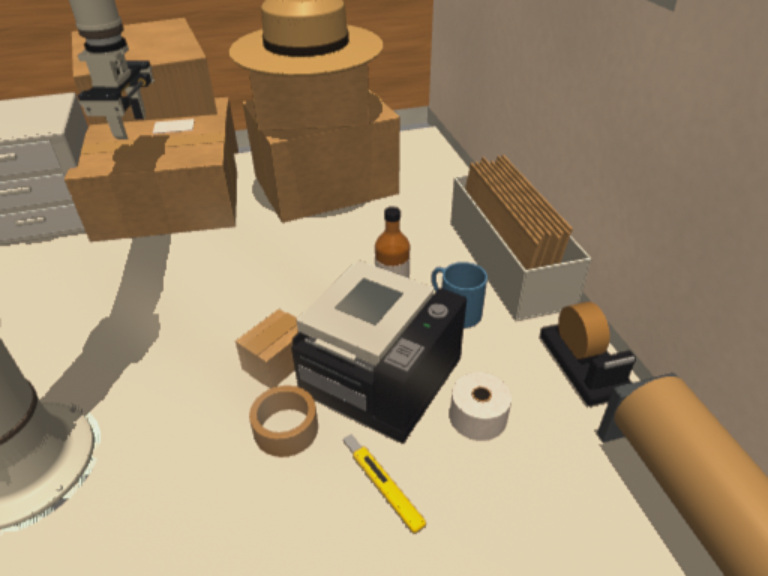

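The top view shows the release at about (475,298) and the feed key at (432,257), both in 768-scale pixels. The cover is centred near (405,312), with its lip at about (443,352) facing lower right. World x runs up in the picture and y runs left.

```bash
python3 - <<'E'
from h import *
d=np.load("top0.npy");ds=np.load("side0.npy")
f=lambda u,v:(round(u/1.5),round(v/1.5))
for n,u,v in[("rel",475,298),("feed",432,257),("cov",407,312),("tape",429,405),("knife",525,341),("label",481,235),("mug",360,200),("bottle",300,257),("carton",374,400)]:
    print(n,P("top",d,*f(u,v),1).round(4))
for n,u,v in[("rel",405,351),("feed",438,311)]: print("side",n,P("side",ds,*f(u,v),1).round(4))
# dense: points with z .135-.165 near printer
c=camera_params("top");K=np.array(c["intrinsics"]);T=np.linalg.inv(np.array(c["camera_from_world"]))
vv,uu=np.mgrid[140:270,215:345];z=d[140:270,215:345]
q=np.stack([(uu-K[0,2])/K[0,0]*z,(vv-K[1,2])/K[1,1]*z,z,z*0+1],-1)@T.T
m=(q[...,2]>.138)&(q[...,2]<.16);pts=q[m][:,:2].astype(np.float32)
# keep biggest component
n,l,st,_=cv2.connectedComponentsWithStats(m.astype(np.uint8));k=1+np.argmax(st[1:,4]);
pts=q[l==k][:,:2]
r=cv2.minAreaRect((pts*1000).astype(np.float32));print(r,cv2.boxPoints(r).round(1),len(pts))
print(K, np.linalg.inv(T).round(3)); print(np.linalg.inv(np.array(camera_params("side")["camera_from_world"])).round(3))
E
```

```text
rel [ 0.576  -0.0826  0.1551]
feed [ 0.6501 -0.0097  0.1523]
cov [0.5534 0.0353 0.1522]
tape [ 0.3969 -0.0087  0.0486]
knife [ 0.5171 -0.1965  0.0159]
label [ 0.7123 -0.1121  0.0589]
mug [0.7888 0.1187 0.0409]
bottle [0.6411 0.2131 0.1916]
carton [0.4054 0.092  0.0727]
side rel [ 0.5768 -0.0818  0.1541]
side feed [ 0.6503 -0.0148  0.1533]
((568.6929931640625, 13.516586303710938), (205.1373748779297, 200.93212890625), 43.393611907958984) [[ 425.1   16.1]
 [ 563.2 -130. ]
 [ 712.2   11. ]
 [ 574.2  157. ]] 5358
[[424.35742778   0.         259.980258  ]
 [  0.         424.35742778 191.99369918]
 [  0.           0.           1.        ]] [[-4.000e-03 -1.000e+00  1.600e-02  6.300e-02]
 [-9.850e-01  1.000e-03 -1.750e-01  6.120e-01]
 [ 1.750e-01 -1.700e-02 -9.840e-01  1.137e+00]
 [ 0.000e+00  0.000e+00  0.000e+00  1.000e+00]]
[[ 0.964 -0.184  0.194  0.398]
 [-0.267 -0.621  0.737 -0.623]
 [-0.015 -0.762 -0.647  0.755]
 [ 0.     0.     0.     1.   ]]
```

The printer pose fits well: centre (0.5687, 0.0135), yaw 43.4°, and the release predicted to within 1 mm. I'll rise first, close the fingers and turn tool y along the printer's x.

```bash
python3 -m crank '[{"hand":1,"z":-0.6,"turn":0.3},{"hand":1,"z":-0.6,"turn":0.644},{"hand":1,"z":-0.6,"turn":0.644},{"hand":1,"z":-0.6,"turn":0.644}]' 10
```

```text
validation failed for argument at $[0]...
```

```bash
python3 -m crank '[{"hand":1,"x":0,"y":0,"z":-0.6,"turn":0.3},{"hand":1,"x":0,"y":0,"z":-0.6,"turn":0.644},{"hand":1,"x":0,"y":0,"z":-0.6,"turn":0.644},{"hand":1,"x":0,"y":0,"z":-0.6,"turn":0.644}]' 10
```

```text
clock: 0.6
position: [0.1967, 0.6192, 0.2973]
eef_rot: [-3.141, 0.001, 2.329]
wrist_force: [0.0, 0.3, 0.8]
width: 0.0566
grasp_force: 0.0
```

```bash
R='x'; python3 -m crank '[{"hand":1,"x":-0.5,"y":-0.22,"z":0,"turn":0},{"hand":1,"x":-1,"y":-0.45,"z":0,"turn":0},{"hand":1,"x":-1,"y":-0.45,"z":0,"turn":0}]' 
python3 -m crank '[{"hand":1,"x":-0.5,"y":-0.22,"z":0,"turn":0},{"hand":1,"x":-1,"y":-0.45,"z":0,"turn":0},{"hand":1,"x":-1,"y":-0.45,"z":0,"turn":0}]' 
python3 -m crank '[{"hand":1,"x":-0.5,"y":-0.22,"z":0,"turn":0},{"hand":1,"x":-1,"y":-0.45,"z":0,"turn":0},{"hand":1,"x":-1,"y":-0.45,"z":0,"turn":0}]'
```

```text
clock: 0.98
position: [0.2357, 0.5115, 0.2971]
eef_rot: [-3.14, 0.004, 2.325]
wrist_force: [0.6, 1.1, -0.2]
width: 0.0265
grasp_force: 0.0
clock: 1.35
position: [0.2707, 0.4092, 0.2976]
eef_rot: [-3.141, 0.002, 2.325]
wrist_force: [-0.1, 0.8, -0.9]
width: 0.0009
grasp_force: 0.0
clock: 1.72
position: [0.3062, 0.3067, 0.2978]
eef_rot: [-3.141, 0.001, 2.325]
wrist_force: [0.5, 0.0, 0.8]
width: 0.0006
grasp_force: 0.0
```

```bash
python3 -m crank '[{"hand":1,"x":-0.5,"y":-0.07,"z":0,"turn":0},{"hand":1,"x":-1,"y":-0.15,"z":0,"turn":0},{"hand":1,"x":-1,"y":-0.15,"z":0,"turn":0}]' 
python3 -m crank '[{"hand":1,"x":-0.5,"y":-0.07,"z":0,"turn":0},{"hand":1,"x":-1,"y":-0.15,"z":0,"turn":0},{"hand":1,"x":-1,"y":-0.15,"z":0,"turn":0}]' 
python3 -m crank '[{"hand":1,"x":-0.5,"y":-0.07,"z":0,"turn":0},{"hand":1,"x":-1,"y":-0.15,"z":0,"turn":0},{"hand":1,"x":-1,"y":-0.15,"z":0,"turn":0}]'
python3 -m crank '[{"hand":1,"x":-0.5,"y":-0.07,"z":0,"turn":0},{"hand":1,"x":-1,"y":-0.15,"z":0,"turn":0},{"hand":1,"x":-1,"y":-0.15,"z":0,"turn":0}]'
python3 -m crank '[{"hand":1,"x":-0.5,"y":-0.07,"z":0,"turn":0},{"hand":1,"x":-0.8,"y":-0.15,"z":0,"turn":0},{"hand":1,"x":-0.8,"y":-0.15,"z":0,"turn":0},{"hand":1,"x":-0.8,"y":-0.15,"z":0,"turn":0}]' 
cat >> h.py <<'E'
a=np.radians(43.4);O=np.array([.5687,.0135,0]);RP=np.array([[np.cos(a),-np.sin(a),0],[np.sin(a),np.cos(a),0],[0,0,1]])
def toP(X): return (RP.T@(np.asarray(X)-O)*1000).round(1)
def toW(p): return RP@(np.asarray(p)/1000)+O
E
python3 - <<'E'
from h import *
s=state();print(toP(s['position']),s['eef_rot'],s['joint_pos'])
E
```

```text
clock: 2.1
position: [0.3646, 0.2249, 0.2978]
eef_rot: [3.141, 0.001, 2.325]
wrist_force: [-0.2, 0.7, 0.1]
width: 0.0006
grasp_force: 0.0
clock: 2.48
position: [0.4223, 0.1421, 0.2977]
eef_rot: [3.141, 0.001, 2.325]
wrist_force: [-0.6, 0.9, -0.4]
width: 0.0008
grasp_force: 0.0
clock: 2.85
position: [0.48, 0.0592, 0.2976]
eef_rot: [3.141, 0.001, 2.326]
wrist_force: [-0.1, 0.7, -1.0]
width: 0.0007
grasp_force: 0.0
clock: 3.22
position: [0.5376, -0.0236, 0.2973]
eef_rot: [-3.141, 0.001, 2.326]
wrist_force: [-0.1, 1.3, -0.3]
width: 0.0009
grasp_force: 0.0
clock: 3.72
position: [0.58, -0.0878, 0.2972]
eef_rot: [3.141, -0.002, 2.332]
wrist_force: [0.5, 1.0, 0.3]
width: 0.0005
grasp_force: 0.0
[-61.4 -81.4 297.2] [ 3.14090571e+00 -2.26003198e-03  2.33189324e+00] [-0.08303561  0.30664319  0.23672305  1.66441028 -0.07870199  1.18103088
  0.93417663]
```

Down to about 6 mm above the key.

```bash
python3 -m crank '[{"hand":1,"x":-0.04,"y":0,"z":0.5,"turn":0},{"hand":1,"x":-0.04,"y":0,"z":1,"turn":0},{"hand":1,"x":-0.04,"y":0,"z":1,"turn":0}]' 
python3 -m crank '[{"hand":1,"x":0,"y":0,"z":0.27,"turn":0},{"hand":1,"x":0,"y":0,"z":0.27,"turn":0},{"hand":1,"x":0,"y":0,"z":0.27,"turn":0}]' 
python3 - <<'E'
from h import *
s=state();print(toP(s['position']),s['wrist_force'])
p,d=snapshot("side");cv2.imwrite("pics/s1.png",cv2.resize(p[150:320,170:370,::-1],(800,680))[:600])
E
```

```text
clock: 4.1
position: [0.5793, -0.0911, 0.1941]
eef_rot: [-3.137, -0.008, 2.331]
wrist_force: [-0.4, 0.7, 1.0]
width: 0.0001
grasp_force: 0.0
clock: 4.47
position: [0.584, -0.0939, 0.1729]
eef_rot: [3.139, 0.002, 2.329]
wrist_force: [0.3, -1.4, 0.2]
width: 0.0004
grasp_force: 0.0
[-62.7 -88.6 172.9] [ 0.32002736 -1.39921515  0.17453984]
```

View pics/s1.png

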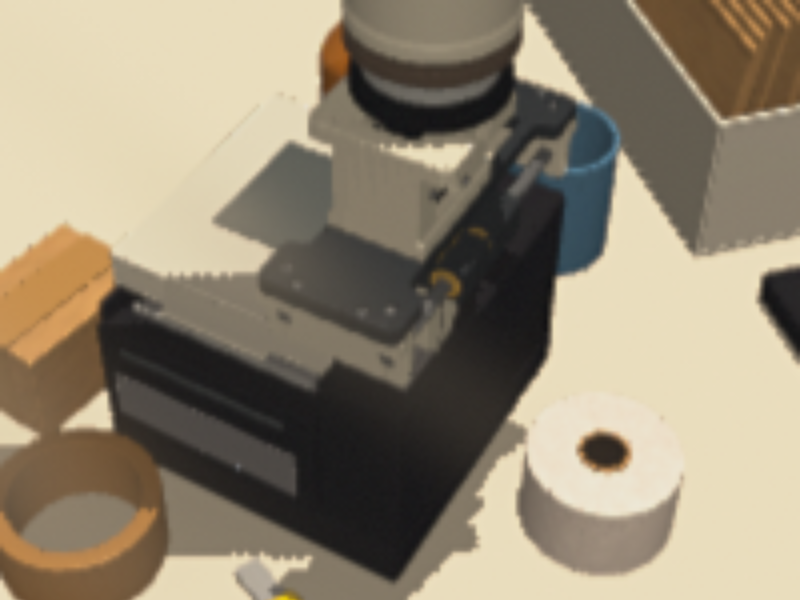

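The fingers are over the right half of the release and the cover is still shut. Next I'll press.

```bash
python3 -m crank '[{"hand":1,"x":0.02,"y":0,"z":0.05,"turn":0},{"hand":1,"x":0.02,"y":0,"z":0.08,"turn":0},{"hand":1,"x":0.02,"y":0,"z":0.1,"turn":0},{"hand":1,"x":0.02,"y":0,"z":0.12,"turn":0},{"hand":1,"x":0.02,"y":0,"z":0.12,"turn":0},{"hand":1,"x":0.02,"y":0,"z":0.12,"turn":0}]' 
python3 - <<'E'
from h import *
s=state();print(toP(s['position']),s['wrist_force'])
p,d=snapshot("top");print(P("top",d,*(np.array([430,358])/1.5).round().astype(int),1))
print(toP(P("top",d,*(np.array([395,340])/1.5).round().astype(int),1)))
E
```

```text
clock: 5.28
position: [0.5817, -0.0928, 0.1593]
eef_rot: [3.141, -0.0, 2.328]
wrist_force: [-2.0, 1.6, 6.1]
width: 0.0005
grasp_force: 3.3
[-63.6 -86.2 159.3] [-1.96518664  1.62721791  6.11811778]
[ 0.47692222 -0.00748418  0.11418068]
[-20.5  79.8 214.4]
```

The cover top now reads z = 214 mm, so it's ajar. I'll back off to the right and up.

```bash
python3 -m crank '[{"hand":1,"x":-0.05,"y":0,"z":-0.2,"turn":0},{"hand":1,"x":-0.15,"y":0,"z":-0.6,"turn":0},{"hand":1,"x":-0.2,"y":0,"z":-1,"turn":0},{"hand":1,"x":-0.2,"y":0,"z":-1,"turn":0}]' 
python3 -m crank '[{"hand":1,"x":0,"y":-0.5,"z":-0.4,"turn":0.2},{"hand":1,"x":0,"y":-1,"z":-0.4,"turn":0.4},{"hand":1,"x":0,"y":-1,"z":-0.4,"turn":0.6},{"hand":1,"x":0,"y":-1,"z":-0.4,"turn":0.8},{"hand":1,"x":0,"y":-1,"z":-0.4,"turn":1},{"hand":1,"x":0,"y":-1,"z":-0.4,"turn":1}]' 
python3 -m crank '[{"hand":1,"x":0,"y":0,"z":0,"turn":0.2},{"hand":1,"x":0,"y":0,"z":0,"turn":0.4},{"hand":1,"x":0,"y":0,"z":0,"turn":0.6},{"hand":1,"x":0,"y":0,"z":0,"turn":0.8},{"hand":1,"x":0,"y":0,"z":0,"turn":1},{"hand":1,"x":0,"y":0,"z":0,"turn":1}]' 
python3 - <<'E'
from h import *
s=state();print(toP(s['position']),s['eef_rot'],s['joint_pos'],s['wrist_force'])
p,d=snapshot("side");cv2.imwrite("pics/s2.png",cv2.resize(p[100:320,150:410,::-1],(709,600)));np.save("s2.npy",d)
E
```

```text
clock: 5.82
position: [0.5975, -0.109, 0.2621]
eef_rot: [3.138, 0.005, 2.327]
wrist_force: [-0.1, 0.0, -1.2]
width: 0.0005
grasp_force: 0.0
clock: 6.58
position: [0.5218, -0.1761, 0.2974]
eef_rot: [-3.139, -0.0, 1.544]
wrist_force: [0.3, 0.2, -0.8]
width: 0.0006
grasp_force: 0.0
clock: 7.32
position: [0.5222, -0.1762, 0.298]
eef_rot: [-3.141, 0.001, 0.762]
wrist_force: [0.4, 0.1, 0.6]
width: 0.0006
grasp_force: 0.0
[-164.1 -105.8  298. ] [-3.14072303e+00  9.87325665e-04  7.61545469e-01] [-0.15458286  0.25716452  0.51851058  1.75673978 -0.13708187  1.1649425
 -0.4050305 ] [0.37142646 0.10933761 0.58450519]
```

View pics/s2.png

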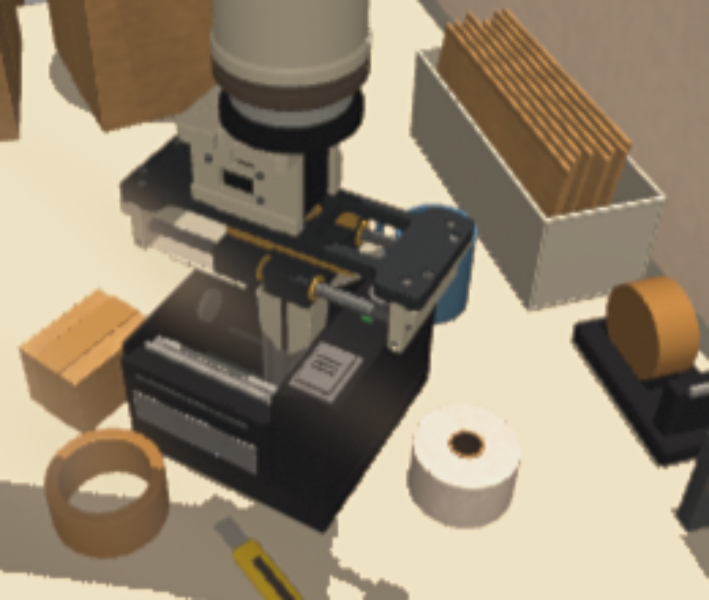

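The cover is ajar but hidden behind the gripper. Tool x now runs along the printer's +x and tool y along its −y. I'll go in front of the lip.

```bash
python3 -m crank '[{"hand":1,"x":0,"y":-0.5,"z":0,"turn":0},{"hand":1,"x":0.2,"y":-1,"z":0,"turn":0},{"hand":1,"x":0.2,"y":-1,"z":0,"turn":0}]' 
python3 -m crank '[{"hand":1,"x":0.3,"y":-0.33,"z":0.4,"turn":0},{"hand":1,"x":0.3,"y":-0.33,"z":0.91,"turn":0},{"hand":1,"x":0.3,"y":-0.33,"z":0.91,"turn":0},{"hand":1,"x":0.3,"y":-0.33,"z":0.91,"turn":0}]' 
python3 - <<'E'
from h import *
s=state();print(toP(s['position']),s['eef_rot'],s['wrist_force'])
p,d=snapshot("side");cv2.imwrite("pics/s3.png",cv2.resize(p[100:320,150:410,::-1],(709,600)))
E
```

```text
clock: 7.75
position: [0.4672, -0.0859, 0.2984]
eef_rot: [-3.139, -0.001, 0.768]
wrist_force: [-0.2, 0.7, 0.4]
width: 0.0001
grasp_force: 0.0
clock: 8.25
position: [0.4686, -0.0466, 0.209]
eef_rot: [3.14, -0.001, 0.757]
wrist_force: [-0.4, -0.5, 0.1]
width: 0.0004
grasp_force: 0.0
[-114.    25.1  209. ] [ 3.14010042e+00 -5.62916954e-04  7.56875270e-01] [-0.42541636 -0.46183685  0.13912876]
```

View pics/s3.png

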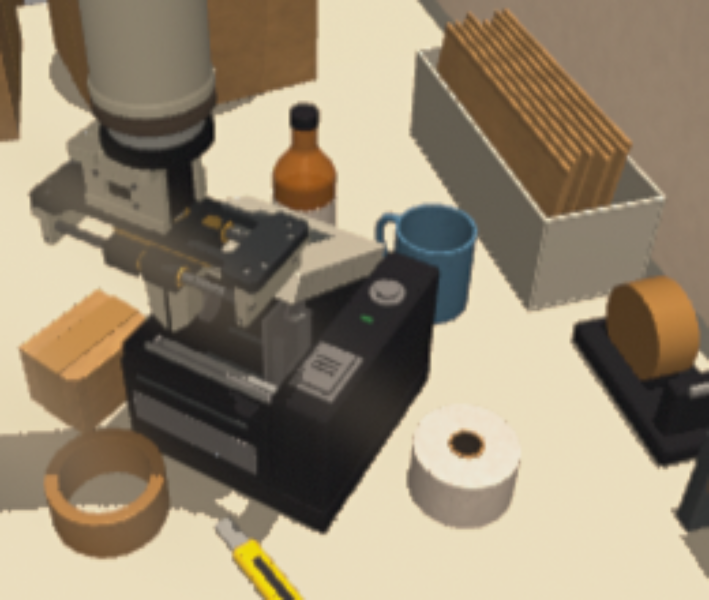

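```bash
python3 -m crank '[{"hand":1,"x":0.2,"y":0,"z":0.02,"turn":0},{"hand":1,"x":0.35,"y":0,"z":0.02,"turn":0},{"hand":1,"x":0.4,"y":0,"z":-0.06,"turn":0},{"hand":1,"x":0.45,"y":0,"z":-0.14,"turn":0},{"hand":1,"x":0.51,"y":0,"z":-0.21,"turn":0},{"hand":1,"x":0.57,"y":0,"z":-0.28,"turn":0},{"hand":1,"x":0.63,"y":0,"z":-0.35,"turn":0},{"hand":1,"x":0.69,"y":0,"z":-0.41,"turn":0},{"hand":1,"x":0.69,"y":0,"z":-0.41,"turn":0}]' 
python3 - <<'E'
from h import *
s=state();print(toP(s['position']),s['wrist_force'])
p,d=snapshot("side");cv2.imwrite("pics/s4.png",cv2.resize(p[100:320,150:410,::-1],(709,600)))
E
```

```text
clock: 9.43
position: [0.519, 0.0027, 0.2497]
eef_rot: [3.14, -0.002, 0.758]
wrist_force: [-0.5, -1.8, 0.9]
width: 0.0006
grasp_force: 0.8
[-43.5  26.3 249.7] [-0.47256443 -1.77675432  0.92504703]
```

View pics/s4.png

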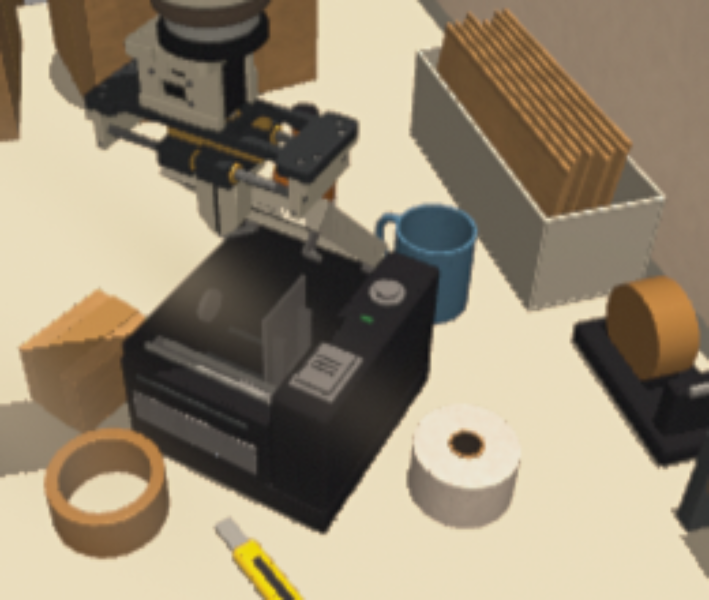

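The lip rides on the fingers, the cover has risen to about 0.8 rad, and the bay and guide are visible. I'll continue the arc.

```bash
python3 -m crank '[{"hand":1,"x":0.05,"y":0,"z":-0.06,"turn":0},{"hand":1,"x":0.12,"y":0,"z":-0.13,"turn":0},{"hand":1,"x":0.19,"y":0,"z":-0.18,"turn":0},{"hand":1,"x":0.27,"y":0,"z":-0.24,"turn":0},{"hand":1,"x":0.35,"y":0,"z":-0.28,"turn":0},{"hand":1,"x":0.43,"y":0,"z":-0.32,"turn":0},{"hand":1,"x":0.51,"y":0,"z":-0.36,"turn":0},{"hand":1,"x":0.59,"y":0,"z":-0.39,"turn":0},{"hand":1,"x":0.67,"y":0,"z":-0.42,"turn":0},{"hand":1,"x":0.76,"y":0,"z":-0.44,"turn":0},{"hand":1,"x":0.84,"y":0,"z":-0.46,"turn":0},{"hand":1,"x":0.94,"y":0,"z":-0.48,"turn":0},{"hand":1,"x":0.94,"y":0,"z":-0.48,"turn":0}]' 
python3 - <<'E'
from h import *
s=state();print(toP(s['position']),s['wrist_force'])
E
python3 -m crank '[{"hand":1,"x":0.1,"y":0,"z":-0.02,"turn":0},{"hand":1,"x":0.19,"y":0,"z":-0.03,"turn":0},{"hand":1,"x":0.28,"y":0,"z":-0.03,"turn":0},{"hand":1,"x":0.37,"y":0,"z":-0.03,"turn":0},{"hand":1,"x":0.46,"y":0,"z":-0.02,"turn":0},{"hand":1,"x":0.55,"y":0,"z":-0.01,"turn":0},{"hand":1,"x":0.63,"y":0,"z":0,"turn":0},{"hand":1,"x":0.63,"y":0,"z":0,"turn":0}]' 
python3 - <<'E'
from h import *
s=state();print(toP(s['position']),s['wrist_force'])
E
```

```text
clock: 11.1
position: [0.5865, 0.0676, 0.2967]
eef_rot: [-3.142, -0.0, 0.758]
wrist_force: [-0.0, 0.2, -0.9]
width: 0.0005
grasp_force: 0.0
[ 50.1  27.1 296.7] [-0.01426716  0.16847994 -0.90433326]
clock: 12.1
position: [0.6319, 0.1106, 0.2963]
eef_rot: [-3.141, 0.0, 0.758]
wrist_force: [-0.6, 0.5, 0.9]
width: 0.0004
grasp_force: 0.0
[112.7  27.1 296.3] [-0.59434982  0.48281819  0.85793246]
```

No contact force at the end, so I'll back off forward and look.

```bash
python3 -m crank '[{"hand":1,"x":-0.5,"y":0,"z":0,"turn":0},{"hand":1,"x":-1,"y":0,"z":0,"turn":0},{"hand":1,"x":-1,"y":0,"z":0,"turn":0}]' 
python3 - <<'E'
from h import *
s=state();print(toP(s['position']),s['wrist_force'])
p,d=snapshot("side");cv2.imwrite("pics/s5.png",cv2.resize(p[100:320,150:410,::-1],(709,600)));np.save("s5.npy",d)
E
```

```text
clock: 12.48
position: [0.5566, 0.037, 0.2971]
eef_rot: [-3.141, 0.001, 0.751]
wrist_force: [0.5, 0.2, -0.4]
width: 0.0006
grasp_force: 0.0
[  7.4  25.4 297.1] [ 0.48519717  0.24614056 -0.36623973]
```

View pics/s5.png

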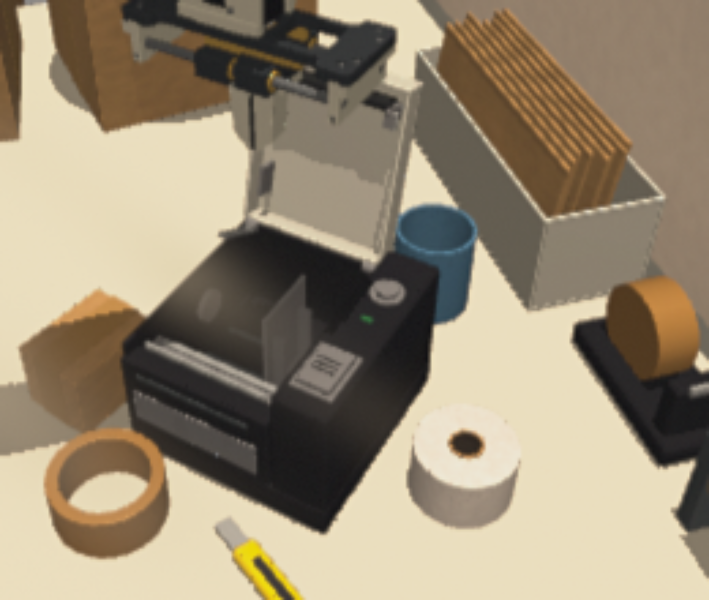

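The cover stands open by itself. The guide's top edge runs from about (266,316) to (303,275) in the crop. I'll intersect those pixel rays with z = 126 mm.

```bash
python3 - <<'E'
from h import *
c=camera_params("side");K=np.array(c["intrinsics"]);T=np.linalg.inv(np.array(c["camera_from_world"]))
def ray(u,v,z):
    r=T[:3,:3]@np.linalg.inv(K)@[u,v,1];o=T[:3,3];return o+r*(z-o[2])/r[2]
for u,v in[(266,316),(303,275)]:print(toP(ray(150+u*260/709,100+v*220/600,.126)))
d=np.load("s5.npy")
for u,v in[(340,190),(330,220),(390,180),(402,140)]:print("cover",toP(P("side",d,round(150+u*260/709),round(100+v*220/600),1)))
E
```

```text
[-12.  11. 126.]
[ 49.3  10.1 126. ]
cover [121.7  12.4 171.4]
cover [114.   18.9 139.3]
cover [127.5 -32.8 196.7]
cover [120.1 -43.7 248.1]
```

```bash
python3 -m crank '[{"hand":1,"x":0.02,"y":-0.23,"z":0.3,"turn":0},{"hand":1,"x":0.02,"y":-0.23,"z":0.8,"turn":0},{"hand":1,"x":0.02,"y":-0.23,"z":1,"turn":0},{"hand":1,"x":0.02,"y":-0.23,"z":1,"turn":0}]' 
python3 -m crank '[{"hand":1,"x":0,"y":0,"z":0.4,"turn":0},{"hand":1,"x":0,"y":0,"z":0.74,"turn":0},{"hand":1,"x":0,"y":0,"z":0.74,"turn":0},{"hand":1,"x":0,"y":0,"z":0.74,"turn":0}]' 
python3 - <<'E'
from h import *
s=state();print(toP(s['position']),s['eef_rot'],s['wrist_force'])
E
```

```text
clock: 13.02
position: [0.544, 0.0603, 0.1951]
eef_rot: [-3.14, 0.003, 0.759]
wrist_force: [0.6, 0.1, 0.6]
width: 0.0006
grasp_force: 0.0
clock: 13.52
position: [0.5464, 0.0596, 0.1245]
eef_rot: [3.14, -0.002, 0.757]
wrist_force: [0.8, 0.0, 0.1]
width: 0.0004
grasp_force: 0.0
[ 15.5  48.8 124.5] [ 3.14012288e+00 -2.33668562e-03  7.57345514e-01] [0.83169654 0.04531928 0.13038439]
```

```bash
python3 -m crank '[{"hand":1,"x":0,"y":0.1,"z":0,"turn":0},{"hand":1,"x":0,"y":0.18,"z":0,"turn":0},{"hand":1,"x":0,"y":0.24,"z":0,"turn":0},{"hand":1,"x":0,"y":0.3,"z":0,"turn":0},{"hand":1,"x":0,"y":0.36,"z":0,"turn":0},{"hand":1,"x":0,"y":0.42,"z":0,"turn":0},{"hand":1,"x":0,"y":0.48,"z":0,"turn":0},{"hand":1,"x":0,"y":0.52,"z":0,"turn":0},{"hand":1,"x":0,"y":0.54,"z":0,"turn":0},{"hand":1,"x":0,"y":0.54,"z":0,"turn":0}]' 
python3 -c "
from h import *
s=state();print(toP(s['position']),(RP.T@s['wrist_force']).round(1))"
python3 -m crank '[{"hand":1,"x":0,"y":0.02,"z":0,"turn":0},{"hand":1,"x":0,"y":0.04,"z":0,"turn":0},{"hand":1,"x":0,"y":0.06,"z":0,"turn":0},{"hand":1,"x":0,"y":0.06,"z":0,"turn":0}]' 
python3 -c "
from h import *
s=state();print(toP(s['position']),(RP.T@s['wrist_force']).round(1))"
```

```text
clock: 14.78
position: [0.5818, 0.0197, 0.1226]
eef_rot: [3.141, 0.0, 0.757]
wrist_force: [-0.0, 1.0, -0.6]
width: 0.0007
grasp_force: 0.0
[ 13.8  -4.5 122.6] [ 0.7  0.8 -0.6]
clock: 15.28
position: [0.5859, 0.0154, 0.1226]
eef_rot: [3.141, 0.0, 0.757]
wrist_force: [0.1, 1.1, -0.3]
width: 0.0005
grasp_force: 0.2
[ 13.8 -10.5 122.6] [ 0.8  0.8 -0.3]
```

```bash
python3 -m crank '[{"hand":1,"x":0,"y":0.02,"z":0,"turn":0},{"hand":1,"x":0,"y":0.04,"z":0,"turn":0},{"hand":1,"x":0,"y":0.04,"z":0,"turn":0}]' 
python3 - <<'E'
from h import *
s=state();print(toP(s['position']),(RP.T@s['wrist_force']).round(1))
p,d=snapshot("side");cv2.imwrite("pics/s6.png",cv2.resize(p[140:320,180:380,::-1],(666,600)))
E
```

```text
clock: 15.65
position: [0.5872, 0.0141, 0.1225]
eef_rot: [-3.138, 0.001, 0.758]
wrist_force: [-4.8, 3.9, 5.1]
width: 0.0007
grasp_force: 3.3
[ 13.9 -12.3 122.5] [-0.8  6.2  5.1]
```

View pics/s6.png

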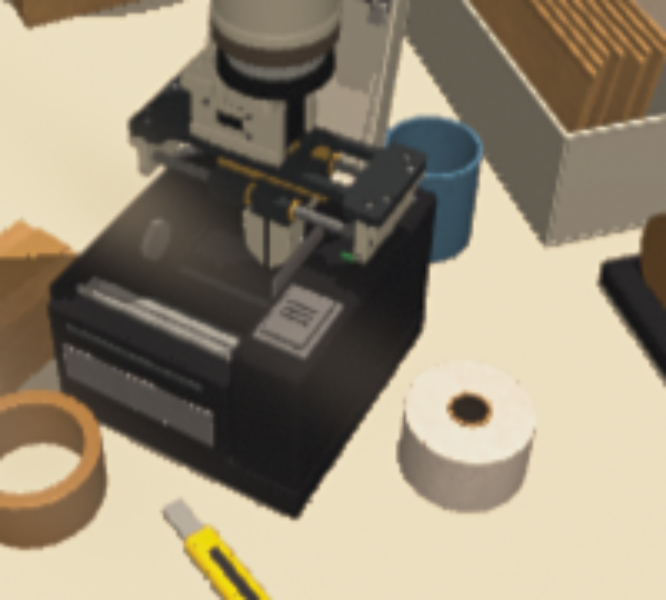

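The guide is against the shoulder side and the force has risen. I'll push a little more to confirm the stop, then retreat sideways and up.

```bash
python3 -m crank '[{"hand":1,"x":0,"y":0.02,"z":0,"turn":0},{"hand":1,"x":0,"y":0.03,"z":0,"turn":0},{"hand":1,"x":0,"y":0.03,"z":0,"turn":0}]' 
python3 -c "
from h import *
s=state();print(toP(s['position']),(RP.T@s['wrist_force']).round(1))"
python3 -m crank '[{"hand":1,"x":0,"y":-0.2,"z":0,"turn":0},{"hand":1,"x":0,"y":-0.4,"z":0,"turn":0},{"hand":1,"x":0,"y":-0.4,"z":-0.4,"turn":0},{"hand":1,"x":0,"y":-0.4,"z":-1,"turn":0},{"hand":1,"x":0,"y":-0.4,"z":-1,"turn":0}]' 
python3 -m crank '[{"hand":1,"x":-0.3,"y":0,"z":-0.5,"turn":0},{"hand":1,"x":-0.6,"y":0,"z":-1,"turn":0},{"hand":1,"x":-1,"y":0,"z":-1,"turn":0},{"hand":1,"x":-1,"y":0,"z":-1,"turn":0}]' 
python3 - <<'E'
from h import *
s=state();print(toP(s['position']),s['wrist_force'])
p,d=snapshot("side");cv2.imwrite("pics/s7.png",cv2.resize(p[100:320,150:410,::-1],(709,600)))
E
```

```text
clock: 16.08
position: [0.5876, 0.0139, 0.1225]
eef_rot: [-3.134, 0.002, 0.759]
wrist_force: [-11.2, 6.8, 8.2]
width: 0.0006
grasp_force: 6.4
[ 14.  -12.7 122.5] [-3.5 12.7  8.2]
clock: 16.7
position: [0.5667, 0.0404, 0.228]
eef_rot: [3.136, -0.009, 0.758]
wrist_force: [0.6, 0.0, -0.4]
width: 0.0007
grasp_force: 0.0
clock: 17.2
position: [0.4887, -0.0311, 0.3228]
eef_rot: [3.142, -0.001, 0.753]
wrist_force: [0.4, 0.2, -0.4]
width: 0.0006
grasp_force: 0.0
[-88.7  22.6 322.8] [ 0.38986954  0.18385068 -0.3721268 ]
```

View pics/s7.png

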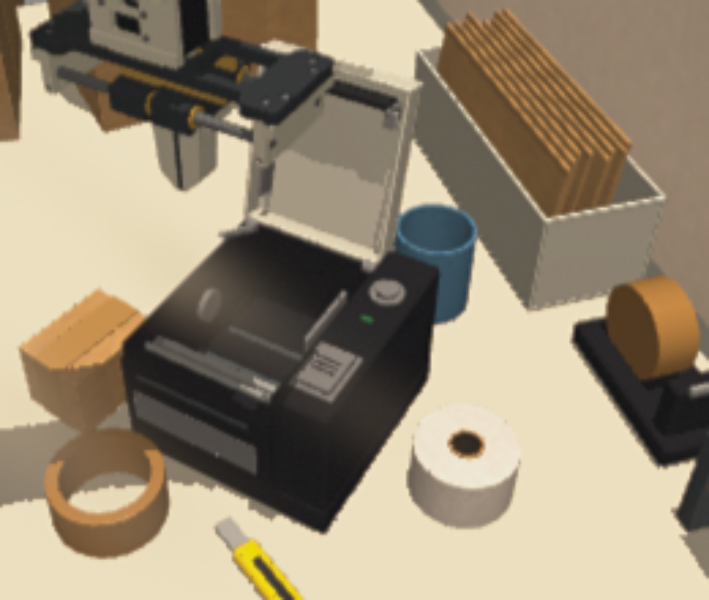

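The cover stands open, the guide is at the shoulder (top edge from about (308,345) to (345,293)), and the robot is clear of everything. I'll hand in.

```bash
python3 -c "
from cell import job
print(job.job_done())"
```

```text
the job is handed in; nothing more can be done
None
```

The job is handed in at about 17 s of the 58 s allowed: the release was pressed and the cover sprang ajar, the cover was pushed up and stands fully open by itself, and the roll guide was pushed to its stop on the key side; the feed key and the loose items were never touched.

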